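# Find the rocking corner of the microscope plate and press its shim flat

### The arm

A 6-joint arm with a two-finger parallel gripper is mounted at the origin on the work surface. World frame = base frame: x ahead of the robot, y to its left, z up, the work surface at z = 0. Lengths are in m, angles in degrees, forces in N, time in s.
With the tool pointing down it reaches from about 0.375 to 0.9 m from the base axis. Payload 3.1 kg.
Tool frame: the origin (TCP) lies at the centre of the arm's flange, where the gripper is bolted on; the fingertips stand 182 mm ahead of it and the grasp point (between the pads) lies bot.grip_point_offset ahead of it (bot.grip_point_offset is the distance from the TCP to the grasp point, in m); x points along the fingers, z is the direction in which the jaws open and shut, and the axes are right-handed (so a half turn about x gives the same grasp; the last joint's range is limited). The gripper opens to 87 mm and grips with 3 to 60 N. Pads are 19 mm wide; open, the fingers measure 117 mm over their backs; the gripper's body (75 mm by 190 mm) begins 51 mm behind the grasp point.
Start: joints at [61.679, 30.224, 82.088, -0, 67.689, -10.227], TCP at [0.194, 0.594, 0.405] pointing down, gripper open.
Joint ranges: [-176.69, 176.69], [-43.24, 126.21], [12.49, 139.97], [-82, 262], [0, 151.66], [-163.58, 163.58]. Speed limits (degrees/s): [159.86, 159.86, 180, 180, 180, 180].

### API

Orientations are given as a 3x3 rotation matrix whose columns are the frame's x, y, z axes.
In Python, from rig import bot gives the robot as it stands.
- The arm moves only by the tool step_arm, never from a script. Its argument "motion" is a list that holds one entry, the list of rows, each a list of 7 numbers: the turn, a rotation vector about the world's x, y, z in degrees, then the shift along the world's x, y, z in mm, then the finger opening in mm, from 0 to 87. A call has 1 to 12 rows; each row is the pose to reach, as a shift and turn from the pose commanded when the call began; what a row does not reach only later rows make up. A row lasts 1/12 s, in which the tool goes at most 41.7 mm and 7.16 degrees, less where a joint would pass 70% of its speed; a pose out of reach is approached as far as the arm can. A call with a gripper value outside its range is refused whole. The fingers move at their own pace and stop on an object; the grip force is fixed at half the most. Time passes only in rows, so rows that repeat a pose let the fingers close. It gives the time, the measured TCP pose, the force and the opening at its end, in the units of the state.
- bot.read_state(): the state, without advancing time (a new reading comes with each control period).
- bot.capture(name): name is "scene" or "top" or "wrist"; returns a dict with "frame" (480x640x3 uint8, red, green, blue), "range_z" (480x640 float32, m along the optical axis (not along the pixel's ray), 0 where there is no reading), "fx", "fy", "cx", "cy" (pixels), "dist_coeffs" ([k1, k2, p1, p2, k3] as OpenCV has them; the pictures are not rectified), "cam_to_world" (4x4, takes a point from camera to world coordinates). Camera axes: x right, y down, z forward; pixel columns grow to the right and rows downward; lengths in m; the calibration is good to about 2 mm. A picture is of the moment at which its call begins.
- bot.hand_in(): hands the job in, once; it reports no verdict.
The state is a dict: "time_s": time; "joint_positions": joint angles; "qvel": joint speeds; "tau": joint torques, N m; "position": TCP position; "tcp_rot": TCP orientation; "force": force on the tool from outside, world axes, zero at the start; "moment": the same for the moment, N m; "opening": opening from 0.0 (shut) to 1.0 (fully open).
Only numpy, scipy, OpenCV 4.12 (cv2) and the standard library are available. Lean on these libraries where they do the work, as an engineer would, in place of code of your own. Each camera call takes 0.05 s, during which the arm holds its last target.

### The job

One corner of the dark specimen plate rocks on its foot. Press firmly down on the dots at the plate's corners with closed fingertips, as far as each will go, until you find the corner that gives, then press the raised shim tab beside that corner fully flat so that it stays down. Leave the other three shims up, grasp and lift nothing, do not shift the plate, and leave the small things around it alone.

Things in the scene. Friction and masses are not known exactly. Their poses are not given: they have to be found in the camera images.
- base: grey painted slab of the microscope's levelling stand, 240 (x) by 300 (y) by 12 mm thick, fixed to the table. Origin at the centre of its underside, z up; +x away from the robot at yaw 0 ('back'), +y = 'left'. Yaw changes by up to 0.35 rad.
- plate: dark specimen plate, 200 (x) by 160 (y) by 10 mm, about 0.9 kg, lying loose and level on four feet, parallel to the base, underside 50 mm and top 60 mm above the table; a low aluminium disc (90 mm across, 6 mm high) is fixed on its middle. Origin at the centre of its underside; axes as the base's.
- corner_front_left (a point): centre of the steel dot (20 mm across) on the plate's front left corner, on the top face, straight above a hidden round foot; at (-84, 64, 10) mm in the plate's frame. A sound corner is hard at once; the one that rocks starts to give at about 3 N, sinks 4 to 5 mm, bottoms by about 5 to 6 N and springs back when let go. Press on the dot itself, straight down.
- corner_front_right (a point): centre of the steel dot (20 mm across) on the plate's front right corner, on the top face, straight above a hidden round foot; at (-84, -64, 10) mm in the plate's frame. A sound corner is hard at once; the one that rocks starts to give at about 3 N, sinks 4 to 5 mm, bottoms by about 5 to 6 N and springs back when let go. Press on the dot itself, straight down.
- corner_back_left (a point): centre of the steel dot (20 mm across) on the plate's back left corner, on the top face, straight above a hidden round foot; at (84, 64, 10) mm in the plate's frame. A sound corner is hard at once; the one that rocks starts to give at about 3 N, sinks 4 to 5 mm, bottoms by about 5 to 6 N and springs back when let go. Press on the dot itself, straight down.
- corner_back_right (a point): centre of the steel dot (20 mm across) on the plate's back right corner, on the top face, straight above a hidden round foot; at (84, -64, 10) mm in the plate's frame. A sound corner is hard at once; the one that rocks starts to give at about 3 N, sinks 4 to 5 mm, bottoms by about 5 to 6 N and springs back when let go. Press on the dot itself, straight down.
- shim_front_left (a joint): angle of the hinged brass shim of the front left corner: about 0 (0 to 0.05) with its tab sticking up, 0.65 rad pressed flat (level, at its stop). Hinge line along the base's x through (-58, 66, 28) mm in the base's frame. Pressing the tab's end down takes about 3 N; the shim stays where it is left. Flat, its inner end stands under the plate corner and carries it.
- tab_front_left (a point): centre of the 10 mm thick, 26 mm long round bar (along the base's x) at the outer end of that shim's 20 mm wide tab, which comes out from under the plate's left edge near that corner; 55 mm from the hinge line. Raised it stands about 61 mm above the table; flat it lies at (-58, 121, 28) mm in the base's frame.
- shim_front_right (a joint): angle of the hinged brass shim of the front right corner: about 0 (0 to 0.05) with its tab sticking up, 0.65 rad pressed flat (level, at its stop). Hinge line along the base's x through (-58, -66, 28) mm in the base's frame. Pressing the tab's end down takes about 3 N; the shim stays where it is left. Flat, its inner end stands under the plate corner and carries it.
- tab_front_right (a point): centre of the 10 mm thick, 26 mm long round bar (along the base's x) at the outer end of that shim's 20 mm wide tab, which comes out from under the plate's right edge near that corner; 55 mm from the hinge line. Raised it stands about 61 mm above the table; flat it lies at (-58, -121, 28) mm in the base's frame.
- shim_back_left (a joint): angle of the hinged brass shim of the back left corner: about 0 (0 to 0.05) with its tab sticking up, 0.65 rad pressed flat (level, at its stop). Hinge line along the base's x through (58, 66, 28) mm in the base's frame. Pressing the tab's end down takes about 3 N; the shim stays where it is left. Flat, its inner end stands under the plate corner and carries it.
- tab_back_left (a point): centre of the 10 mm thick, 26 mm long round bar (along the base's x) at the outer end of that shim's 20 mm wide tab, which comes out from under the plate's left edge near that corner; 55 mm from the hinge line. Raised it stands about 61 mm above the table; flat it lies at (58, 121, 28) mm in the base's frame.
- shim_back_right (a joint): angle of the hinged brass shim of the back right corner: about 0 (0 to 0.05) with its tab sticking up, 0.65 rad pressed flat (level, at its stop). Hinge line along the base's x through (58, -66, 28) mm in the base's frame. Pressing the tab's end down takes about 3 N; the shim stays where it is left. Flat, its inner end stands under the plate corner and carries it.
- tab_back_right (a point): centre of the 10 mm thick, 26 mm long round bar (along the base's x) at the outer end of that shim's 20 mm wide tab, which comes out from under the plate's right edge near that corner; 55 mm from the hinge line. Raised it stands about 61 mm above the table; flat it lies at (58, -121, 28) mm in the base's frame.
- pin_front_left (a joint): tell-tale pin under the plate's front left corner at (-94, 71.6) mm in the base's frame, a brass pin 6 mm across hidden under the plate. 0 = up, just clear of the plate's underside, as all four are at the start; if the corner sinks the plate pushes its pin down by 3 to 6 mm (value in m) and it stays down.
- pin_front_right (a joint): tell-tale pin under the plate's front right corner at (-94, -71.6) mm in the base's frame, a brass pin 6 mm across hidden under the plate. 0 = up, just clear of the plate's underside, as all four are at the start; if the corner sinks the plate pushes its pin down by 3 to 6 mm (value in m) and it stays down.
- pin_back_left (a joint): tell-tale pin under the plate's back left corner at (94, 71.6) mm in the base's frame, a brass pin 6 mm across hidden under the plate. 0 = up, just clear of the plate's underside, as all four are at the start; if the corner sinks the plate pushes its pin down by 3 to 6 mm (value in m) and it stays down.
- pin_back_right (a joint): tell-tale pin under the plate's back right corner at (94, -71.6) mm in the base's frame, a brass pin 6 mm across hidden under the plate. 0 = up, just clear of the plate's underside, as all four are at the start; if the corner sinks the plate pushes its pin down by 3 to 6 mm (value in m) and it stays down.
- mount_ring: Bystander, leave alone: aluminium ring, 36 mm outside, 24 mm inside, 12 mm high, lying on the base slab between the two left tabs; origin under its centre.
- objective: Bystander, leave alone: steel microscope objective, 32 mm across, 43 mm high, standing on the base slab between the two right tabs; origin under its centre.
- eyepiece: Bystander, leave alone: black eyepiece, 36 mm across, 55 mm high, standing on the table to the left; origin under its centre.
- jar: Bystander, leave alone: amber glass jar, 48 mm across, 62 mm high, on the table to the left; origin under its centre.
- dish: Bystander, leave alone: shallow glass dish, 90 mm across, 16 mm high, on the table to the right; origin under its centre.
- screwdriver: Bystander, leave alone: screwdriver, 160 mm, lying on the table to the right.

How it is judged:
By the outcome, as a careful person would: the job done as asked, in the order asked, and still so for the second after the job is handed in, with the robot touching nothing.
It also fails if it takes over 51 s, if anything falls off the work surface, if the arm or the gripper's body presses on something with over 40 N, if the wrist force passes 120 N, or if a joint passes its speed limit or range.

## Working session

There is one attempt and no reset: what is moved stays moved. The work goes in short steps, Python scripts to look and compute and a tool call to move; the robot and the scene stay as the last step left them, time stands still between calls to the robot, and variables do not carry over. Pictures are saved under pics/ and viewed, and the job is handed in when it is done.

Besides the shell and the picture viewer there is one more tool, called after ">>>" by a JSON object that holds its "fn" and its "kwargs", one argument or row to a line. step_arm: Moves the arm, as the interface text tells. Its arguments: {"type":"object","properties":{"motion":{"type":"array"}},"required":["motion"]}

```bash
mkdir -p pics; python3 - <<'E'
from rig import bot
import cv2,numpy as np
s=bot.read_state();print(s['time_s'],s['position'],s['tcp_rot'],s['force'],s['opening'],bot.grip_point_offset)
for n in("scene","top"):
    c=bot.capture(n);cv2.imwrite(f"pics/{n}0.png",c['frame'][:,:,::-1]);np.savez(f"{n}0.npz",**c)
    print(n,c['cam_to_world'],c['fx'],c['dist_coeffs'])
E
```

```text
0.0 [0.19390735 0.59378608 0.40375699] [[-1.03682698e-03 -9.50547816e-01  3.10576519e-01]
 [-1.94033170e-03  3.10578014e-01  9.50545913e-01]
 [-9.99997580e-01  3.82930180e-04 -2.16639373e-03]] [ 0.01671996 -0.17944068 -0.04031564] 1.0011151044863629 0.1635
scene [[-0.87302967  0.36720416 -0.32090544  0.95972529]
 [ 0.48740851  0.63559973 -0.59870354  0.7725946 ]
 [-0.01587902 -0.679098   -0.73387585  1.01054057]
 [ 0.          0.          0.          1.        ]] 615.0797338517425 [-0.02002187  0.          0.          0.          0.        ]
top [[ 0.01317308 -0.98988986  0.1412251   0.35654349]
 [-0.99973662 -0.01569315 -0.01674546  0.02072807]
 [ 0.01879243 -0.14096732 -0.98983587  1.19962693]
 [ 0.          0.          0.          1.        ]] 510.4499478013539 [-0.09128326  0.          0.          0.          0.        ]
```

View pics/top0.png

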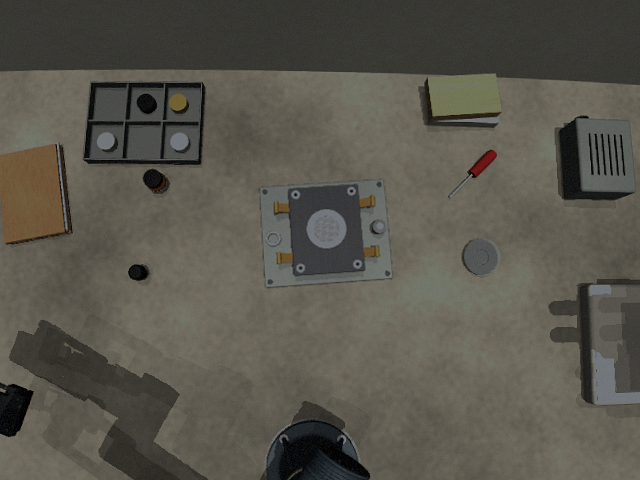

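View pics/scene0.png

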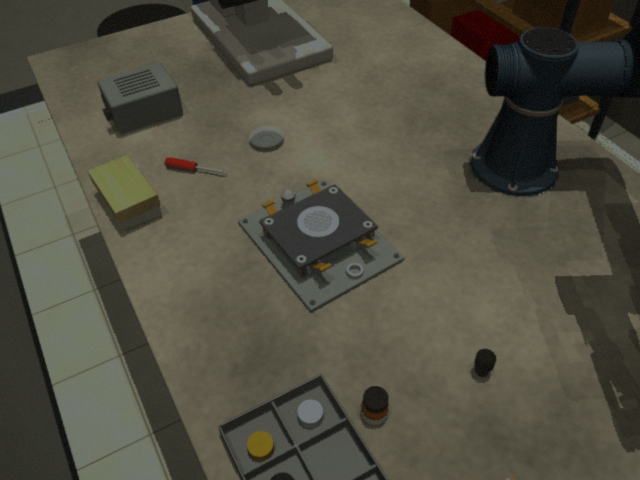

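```bash
cat > h.py <<'E'
import cv2,numpy as np
def load(f): return dict(np.load(f))
def ray(c,u,v):
    K=np.array([[c['fx'],0,c['cx']],[0,c['fy'],c['cy']],[0,0,1]],float)
    p=cv2.undistortPoints(np.array([[[u,v]]],float),K,np.array(c['dist_coeffs'],float))[0,0]
    T=c['cam_to_world'];return T[:3,:3]@np.array([p[0],p[1],1]),T[:3,3]
def at_z(c,u,v,z):
    d,o=ray(c,u,v);return o+d*(z-o[2])/d[2]
def proj(c,P):
    T=np.linalg.inv(c['cam_to_world']);K=np.array([[c['fx'],0,c['cx']],[0,c['fy'],c['cy']],[0,0,1]],float)
    r,_=cv2.Rodrigues(T[:3,:3]);return cv2.projectPoints(np.array(P,float).reshape(-1,1,3),r,T[:3,3],K,np.array(c['dist_coeffs'],float))[0][:,0]
E
python3 - <<'E'
import cv2
a=cv2.imread('pics/top0.png')[170:300,250:405]
cv2.imwrite('pics/topc.png',cv2.resize(a,None,fx=5,fy=4.6,interpolation=cv2.INTER_CUBIC)[:600,:800])
a=cv2.imread('pics/top0.png')[170:290,250:400]
cv2.imwrite('pics/topc.png',cv2.resize(a,None,fx=5,fy=5,interpolation=cv2.INTER_CUBIC))
a=cv2.imread('pics/scene0.png')[170:310,230:410]
cv2.imwrite('pics/scenec.png',cv2.resize(a,None,fx=4,fy=4,interpolation=cv2.INTER_CUBIC))
E
```

```text
(no output)
```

View pics/topc.png

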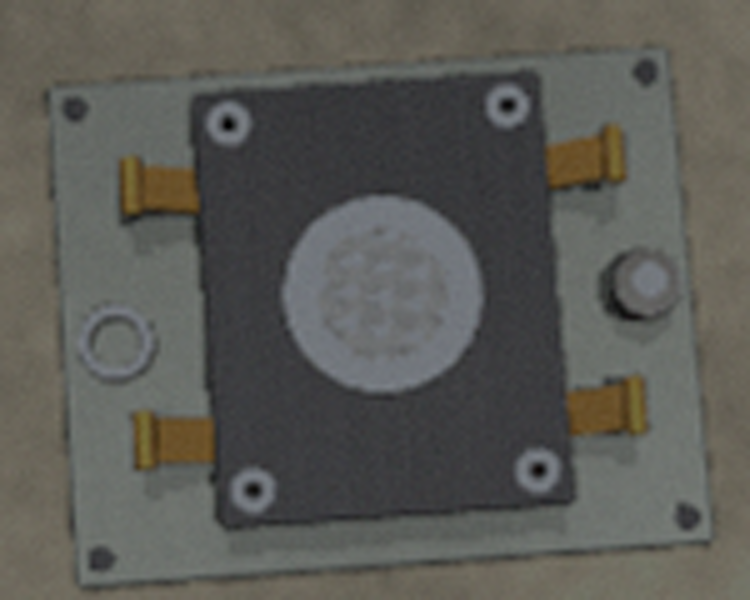

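View pics/scenec.png

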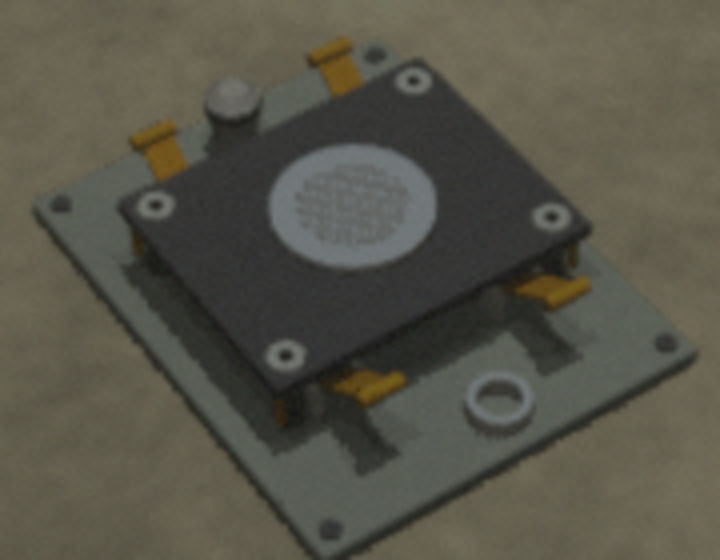

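```bash
python3 - <<'E'
from h import *
t=load('top0.npz');s=load('scene0.npz')
def fit(L,W):
    L=np.array(L)[:,:2];W=np.array(W)[:,:2];a=L.mean(0);b=W.mean(0)
    X=L-a;Y=W-b;th=np.arctan2((X[:,0]*Y[:,1]-X[:,1]*Y[:,0]).sum(),(X*Y).sum())
    R=np.array([[np.cos(th),-np.sin(th)],[np.sin(th),np.cos(th)]]);o=b-R@a
    print('th',th,np.degrees(th),'org',o,'res mm',np.round(1000*(W-(L@R.T+o)),1).tolist());return R,o
D=np.array([[.084,.064],[.084,-.064],[-.084,-.064],[-.084,.064]])
up=55*np.cos(.65-.02)/1000+.066
B=np.array([[.058,up],[.058,-up],[-.058,-up],[-.058,up]])
T0=lambda p:(250+(p[0]+.5)/5-.5,170+(p[1]+.5)/5-.5)
S0=lambda p:(230+(p[0]+.5)/4-.5,170+(p[1]+.5)/4-.5)
for n,c,f,d,b in(('top',t,T0,[(229,123),(507,105),(538,470),(253,490)],[(131,186),(614,153),(637,404),(145,440)]),
 ('scene',s,S0,[(286,355),(156,206),(413,81),(552,216)],[(383,388),(154,134),(330,52),(570,293)])):
    W=[at_z(c,*f(p),.060) for p in d];print(n,np.round(W,4)[:,:2].tolist());fit(D,W)
    W=[at_z(c,*f(p),.061+.004) for p in b];print(np.round(W,4)[:,:2].tolist());fit(B,W)
    for p in d:
        u,v=f(p);d_,o=ray(c,u,v);r=float(np.median(c['range_z'][int(v)-1:int(v)+2,int(u)-1:int(u)+2]));print(np.round(o+d_*r,4))
E
```

```text
top [[0.6146, 0.0476], [0.6252, -0.0795], [0.4579, -0.0939], [0.4471, 0.0337]]
th 0.08429780949255863 4.829908706121458 org [ 0.53618065 -0.02302966] res mm [[0.1, -0.2], [-0.0, 0.2], [0.0, -0.1], [-0.0, 0.1]]
[[0.5835, 0.0912], [0.6026, -0.1279], [0.4878, -0.138], [0.4683, 0.0822]]
th 0.08649297375866787 4.9556823539074495 org [ 0.53553927 -0.02311261] res mm [[-0.3, -0.7], [-0.3, 0.2], [0.5, 0.2], [0.0, 0.3]]
[0.6142 0.0475 0.0615]
[ 0.6249 -0.0793  0.0616]
[ 0.4577 -0.0937  0.0624]
[0.447  0.0337 0.0604]
scene [[0.6125, 0.0486], [0.6238, -0.0779], [0.4565, -0.0927], [0.4448, 0.0341]]
th 0.08849362210997208 5.070311060726987 org [ 0.53440604 -0.02194676] res mm [[0.1, -0.6], [0.1, 0.4], [0.1, 0.4], [-0.3, -0.3]]
[[0.5827, 0.0953], [0.6026, -0.1229], [0.4877, -0.1321], [0.4685, 0.0885]]
th 0.08483465175849314 4.860667502223745 org [ 0.53539632 -0.01777509] res mm [[-1.1, -1.8], [0.1, 0.0], [0.8, 0.6], [0.3, 1.2]]
[0.6127 0.0489 0.0604]
[ 0.624  -0.0774  0.0605]
[ 0.4563 -0.093   0.0596]
[0.4442 0.0333 0.059 ]
```

The top view shows the dots at (295.5,194), (351,190.5), (357,263.5) and (300,267.5). They fit the plate's geometry to 0.2 mm, and the yaw is about 4.9°. Next I go above the front-left dot with the fingers closed.

>>> {"fn": "step_arm", "kwargs": {
  "motion": [
    [[0,0,6,30,-40,0,0],[0,0,12,50,-75,0,0],[0,0,18,66,-112,0,0],[0,0,23,83,-150,0,0],[0,0,23,100,-187,-10,0],[0,0,23,117,-224,-20,0],[0,0,23,134,-262,-30,0],[0,0,23,150,-300,-40,0],[0,0,23,167,-337,-50,0],[0,0,23,184,-374,-60,0],[0,0,23,200,-412,-70,0],[0,0,23,217,-450,-80,0]]
  ]
}}

```text
time_s: 1.1
position: [0.4073, 0.1513, 0.3266]
tcp_rot: [[-0.0, -0.996, -0.086], [0.0, -0.086, 0.996], [-1.0, 0.0, 0.0]]
force: [1.1, 0.6, -0.3]
opening: 0.169
```

>>> {"fn": "step_arm", "kwargs": {
  "motion": [
    [[0,0,0,17,-37,-10,0],[0,0,0,33,-73,-20,0],[0,0,0,35,-110,-30,0],[0,0,0,35,-110,-45,0],[0,0,0,35,-110,-45,0],[0,0,0,35,-110,-45,0]]
  ]
}}

```text
time_s: 1.6
position: [0.4416, 0.0428, 0.2815]
tcp_rot: [[-0.003, -0.996, -0.084], [0.001, -0.084, 0.996], [-1.0, 0.003, 0.001]]
force: [-0.3, 0.1, 0.4]
opening: 0.009
```

>>> {"fn": "step_arm", "kwargs": {
  "motion": [
    [[0,0,0,5,-9,-15,0],[0,0,0,5,-9,-29,0],[0,0,0,5,-9,-32,0],[0,0,0,5,-9,-32,0]]
  ]
}}

```text
time_s: 1.93
position: [0.4465, 0.0354, 0.2501]
tcp_rot: [[-0.002, -0.996, -0.088], [0.0, -0.088, 0.996], [-1.0, 0.002, 0.001]]
force: [-0.6, -0.2, -0.4]
opening: 0.004
```

```bash
python3 - <<'E'
from rig import bot
import cv2,numpy as np
s=bot.read_state();print(s['time_s'],s['position'],np.round(s['tcp_rot'],4).tolist(),s['force'],s['opening'])
c=bot.capture('wrist');cv2.imwrite("pics/w1.png",c['frame'][:,:,::-1]);c=bot.capture('scene');cv2.imwrite("pics/s1.png",cv2.resize(c['frame'][150:310,230:410,::-1],None,fx=3.7,fy=3.7))
E
```

```text
1.9333 [0.44649215 0.03540603 0.25007128] [[-0.0019, -0.9961, -0.0877], [0.0004, -0.0877, 0.9961], [-1.0, 0.0018, 0.0006]] [-0.64732633 -0.21799283 -0.35365828] 0.004413329331357564
```

View pics/w1.png

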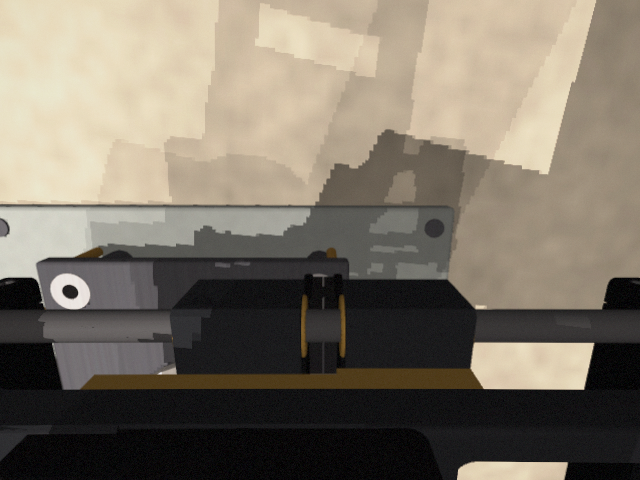

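View pics/s1.png

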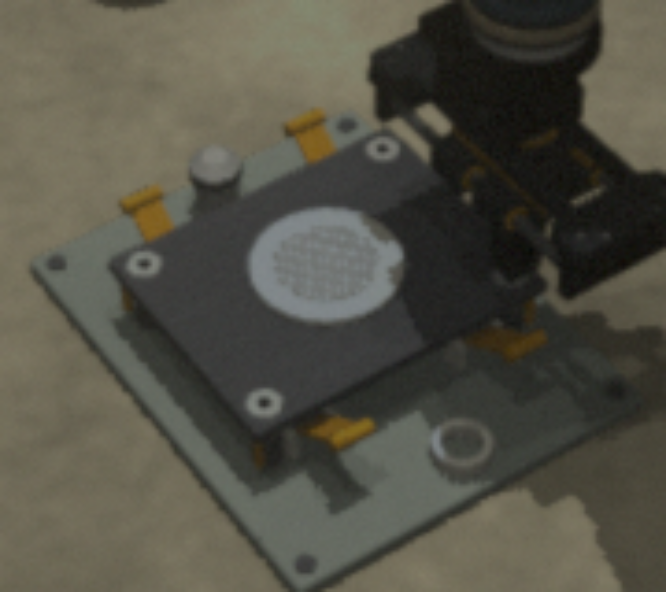

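>>> {"fn": "step_arm", "kwargs": {
  "motion": [
    [[0,0,0,0,-1,-3,0],[0,0,0,0,-1,-5,0],[0,0,0,0,-1,-7,0],[0,0,0,0,-1,-8,0],[0,0,0,0,-1,-8,0],[0,0,0,0,-1,-8,0]]
  ]
}}

```text
time_s: 2.53
position: [0.4471, 0.0332, 0.2423]
tcp_rot: [[0.0, -0.996, -0.085], [0.0, -0.085, 0.996], [-1.0, -0.0, 0.0]]
force: [-0.7, 2.3, 3.5]
opening: 0.006
```

>>> {"fn": "step_arm", "kwargs": {
  "motion": [
    [[0,0,0,0,0,-1,0],[0,0,0,0,0,-1,0],[0,0,0,0,0,-1,0]]
  ]
}}

```text
time_s: 2.78
position: [0.447, 0.0332, 0.2413]
tcp_rot: [[0.0, -0.996, -0.085], [0.0, -0.085, 0.996], [-1.0, -0.0, 0.0]]
force: [0.0, 2.0, 5.8]
opening: 0.003
```

>>> {"fn": "step_arm", "kwargs": {
  "motion": [
    [[0,0,0,0,0,-1,0],[0,0,0,0,0,-1,0],[0,0,0,0,0,-1,0]]
  ]
}}

```text
time_s: 3.03
position: [0.447, 0.0333, 0.2403]
tcp_rot: [[0.0, -0.996, -0.085], [0.0, -0.085, 0.996], [-1.0, -0.0, 0.0]]
force: [0.7, 2.7, 4.8]
opening: 0.003
```

>>> {"fn": "step_arm", "kwargs": {
  "motion": [
    [[0,0,0,0,0,-1,0],[0,0,0,0,0,-1,0],[0,0,0,0,0,-1,0]]
  ]
}}

```text
time_s: 3.28
position: [0.4469, 0.0333, 0.2393]
tcp_rot: [[-0.0, -0.996, -0.085], [0.0, -0.085, 0.996], [-1.0, 0.0, 0.0]]
force: [-0.4, 2.5, 6.6]
opening: 0.006
```

>>> {"fn": "step_arm", "kwargs": {
  "motion": [
    [[0,0,0,0,0,-1,0],[0,0,0,0,0,-1,0],[0,0,0,0,0,-1,0]]
  ]
}}

```text
time_s: 3.53
position: [0.4469, 0.0334, 0.2384]
tcp_rot: [[-0.0, -0.996, -0.085], [0.0, -0.085, 0.996], [-1.0, 0.0, 0.0]]
force: [-0.3, 3.1, 7.2]
opening: 0.003
```

>>> {"fn": "step_arm", "kwargs": {
  "motion": [
    [[0,0,0,0,0,-1,0],[0,0,0,0,0,-1,0],[0,0,0,0,0,-1,0]]
  ]
}}

```text
time_s: 3.78
position: [0.4468, 0.0334, 0.2381]
tcp_rot: [[0.0, -0.996, -0.085], [0.0, -0.085, 0.996], [-1.0, -0.0, 0.0]]
force: [-1.1, 3.3, 15.3]
opening: 0.004
```

```bash
python3 - <<'E'
from rig import bot
import cv2,numpy as np
s=bot.read_state();print(s['time_s'],s['position'],s['force'])
c=bot.capture('scene');np.savez('scene2.npz',**c);cv2.imwrite("pics/s2.png",cv2.resize(c['frame'][150:310,230:410,::-1],None,fx=3.7,fy=3.7))
E
```

```text
3.7833 [0.44681713 0.03339398 0.23814263] [-1.11993093  3.28339896 15.33477283]
```

View pics/s2.png

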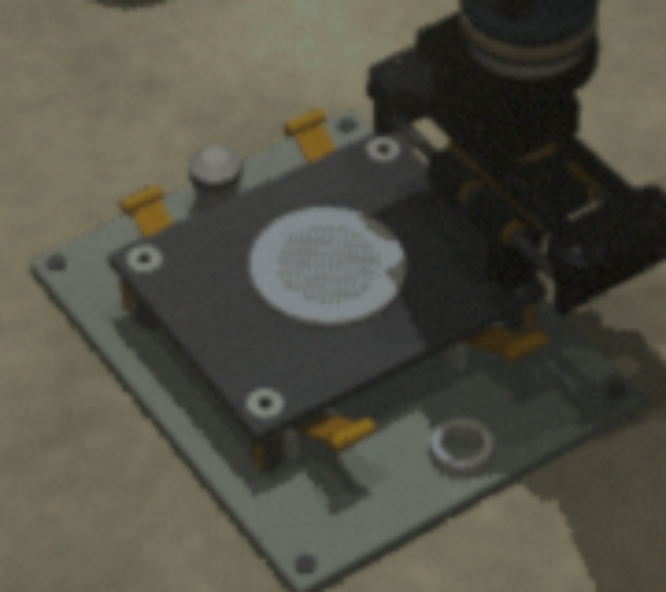

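The front-left corner gave. It sank about 4 mm at 5–7 N, then bottomed hard at 15 N. In the picture the opposite dot rose. I release it and check that it springs back.

>>> {"fn": "step_arm", "kwargs": {
  "motion": [
    [[0,0,0,0,0,4,0],[0,0,0,0,0,12,0],[0,0,0,0,0,30,0],[0,0,0,8,25,40,0],[0,0,0,21,55,40,0],[0,0,0,21,55,40,0],[0,0,0,21,55,40,0],[0,0,0,21,55,40,0]]
  ]
}}

```text
time_s: 4.5
position: [0.4676, 0.088, 0.2769]
tcp_rot: [[-0.001, -0.996, -0.086], [-0.0, -0.086, 0.996], [-1.0, 0.001, -0.0]]
force: [0.1, -1.1, 0.7]
opening: 0.009
```

```bash
python3 - <<'E'
from rig import bot
import cv2,numpy as np
s=bot.read_state();print(s['time_s'],s['position'],np.round(s['tcp_rot'],4).tolist(),s['force'])
for n,(a,b,c_,d) in {'scene':(150,310,230,410),'top':(170,290,250,400)}.items():
    c=bot.capture(n);cv2.imwrite(f"pics/{n}3.png",cv2.resize(c['frame'][a:b,c_:d,::-1],None,fx=3.7,fy=3.7))
E
```

```text
4.5 [0.46759568 0.0880097  0.27687166] [[-0.0014, -0.9963, -0.0865], [-0.0004, -0.0865, 0.9963], [-1.0, 0.0015, -0.0003]] [ 0.06601048 -1.08856444  0.66316393]
```

View pics/scene3.png

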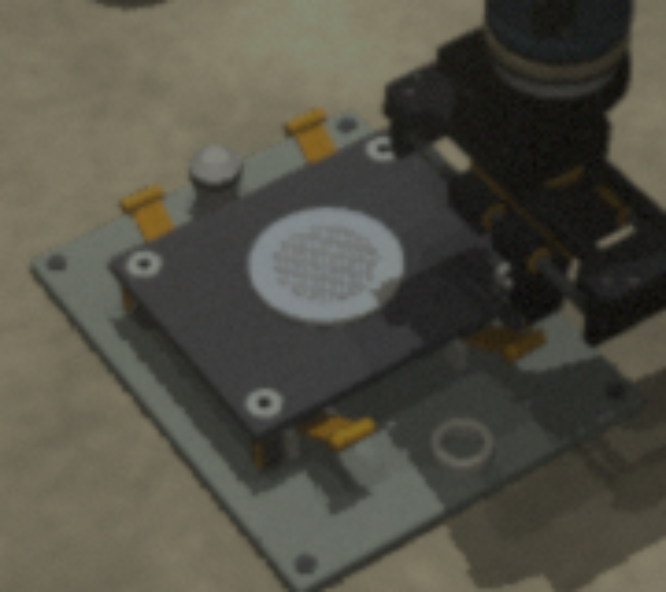

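View pics/top3.png

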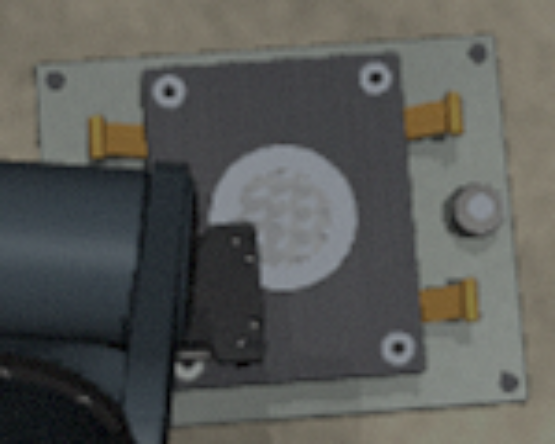

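The plate sprang back (the back-right dot is at (144,264) again). Now I press the front-left tab.

>>> {"fn": "step_arm", "kwargs": {
  "motion": [
    [[0,0,0,0,1,-12,0],[0,0,0,0,1,-22,0],[0,0,0,0,1,-26,0],[0,0,0,0,1,-29,0],[0,0,0,0,1,-32,0],[0,0,0,0,1,-35,0],[0,0,0,0,1,-38,0]]
  ]
}}

```text
time_s: 5.18
position: [0.4677, 0.0898, 0.2398]
tcp_rot: [[0.0, -0.997, -0.083], [0.002, -0.083, 0.997], [-1.0, -0.0, 0.002]]
force: [-0.9, 4.3, 6.8]
opening: 0.012
```

>>> {"fn": "step_arm", "kwargs": {
  "motion": [
    [[0,0,0,0,1,-3,0],[0,0,0,0,2,-6,0],[0,0,0,0,2,-9,0],[0,0,0,0,2,-12,0],[0,0,0,0,2,-15,0],[0,0,0,0,2,-18,0],[0,0,0,0,2,-20,0]]
  ]
}}

```text
time_s: 5.77
position: [0.4683, 0.091, 0.2188]
tcp_rot: [[0.0, -0.996, -0.085], [-0.0, -0.085, 0.996], [-1.0, -0.0, -0.0]]
force: [0.3, 3.1, 2.1]
opening: 0.005
```

Tip z is now 0.037. The stop should be near 0.033.

>>> {"fn": "step_arm", "kwargs": {
  "motion": [
    [[0,0,0,0,0,-2,0],[0,0,0,0,0,-3,0],[0,0,0,0,0,-3,0]]
  ]
}}

```text
time_s: 6.02
position: [0.4682, 0.0909, 0.2158]
tcp_rot: [[-0.0, -0.996, -0.086], [-0.0, -0.086, 0.996], [-1.0, 0.0, -0.0]]
force: [-1.0, -0.5, 1.0]
opening: 0.004
```

>>> {"fn": "step_arm", "kwargs": {
  "motion": [
    [[0,0,0,0,0,-1,0],[0,0,0,0,0,-1,0],[0,0,0,0,0,-1,0]]
  ]
}}

```text
time_s: 6.27
position: [0.4681, 0.0909, 0.2153]
tcp_rot: [[0.0, -0.996, -0.086], [-0.0, -0.086, 0.996], [-1.0, -0.0, -0.0]]
force: [0.2, 0.1, 4.5]
opening: 0.006
```

>>> {"fn": "step_arm", "kwargs": {
  "motion": [
    [[0,0,0,0,0,-1,0],[0,0,0,0,0,-1,0],[0,0,0,0,0,-1,0]]
  ]
}}

```text
time_s: 6.52
position: [0.468, 0.091, 0.215]
tcp_rot: [[0.001, -0.996, -0.086], [-0.0, -0.086, 0.996], [-1.0, -0.001, -0.0]]
force: [-0.7, -0.0, 10.7]
opening: 0.001
```

>>> {"fn": "step_arm", "kwargs": {
  "motion": [
    [[0,0,0,0,0,-1,0],[0,0,0,0,0,-1,0],[0,0,0,0,0,-1,0],[0,0,0,0,0,-1,0]]
  ]
}}

```text
time_s: 6.85
position: [0.468, 0.091, 0.2146]
tcp_rot: [[0.001, -0.996, -0.086], [-0.0, -0.086, 0.996], [-1.0, -0.001, -0.0]]
force: [-1.7, 0.8, 17.8]
opening: 0.005
```

>>> {"fn": "step_arm", "kwargs": {
  "motion": [
    [[0,0,0,0,0,4,0],[0,0,0,0,0,12,0],[0,0,0,0,0,40,0],[0,0,0,0,0,80,0],[0,0,0,0,20,120,0],[0,0,0,-10,60,130,0],[0,0,0,-20,100,140,0],[0,0,0,-30,140,150,0],[0,0,0,-40,180,160,0],[0,0,0,-50,220,170,0],[0,0,0,-60,260,170,0],[0,0,0,-60,260,170,0]]
  ]
}}

```text
time_s: 7.85
position: [0.4061, 0.3561, 0.3842]
tcp_rot: [[0.002, -0.996, -0.091], [0.004, -0.091, 0.996], [-1.0, -0.002, 0.004]]
force: [-0.4, 1.1, 0.4]
opening: 0.006
```

```bash
python3 - <<'E'
from rig import bot
import cv2,numpy as np
s=bot.read_state();print(s['time_s'],s['position'],s['force'])
for n,(a,b,c_,d) in {'scene':(170,310,230,410),'top':(170,290,250,400)}.items():
    c=bot.capture(n);np.savez(f'{n}4.npz',**c);cv2.imwrite(f"pics/{n}4.png",cv2.resize(c['frame'][a:b,c_:d,::-1],None,fx=5 if n=='top' else 4,fy=5 if n=='top' else 4,interpolation=cv2.INTER_CUBIC))
E
```

```text
7.85 [0.40614634 0.35608242 0.38422254] [-0.42284074  1.05924281  0.35212414]
```

View pics/scene4.png

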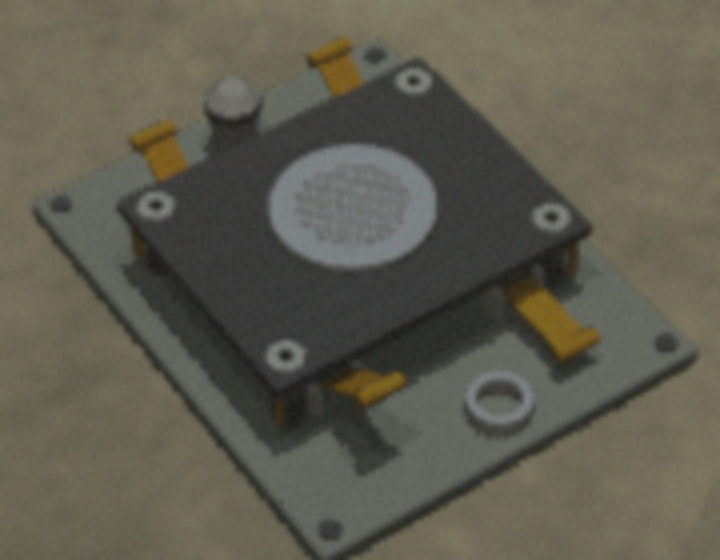

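View pics/top4.png

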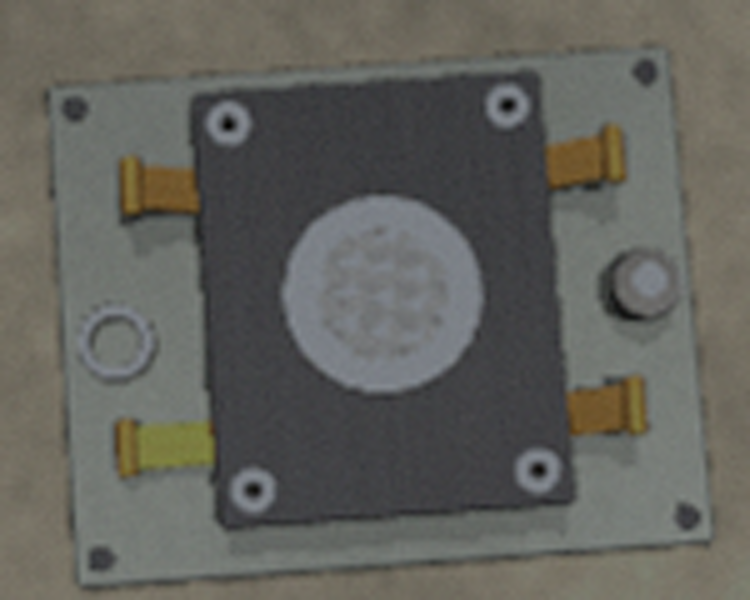

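```bash
python3 - <<'E'
from h import *
from rig import bot
c,s=np.cos(.086),np.sin(.086)
w=lambda x,y,z:[.5358+c*x-s*y,-.0229+s*x+c*y,z]
t=load('top4.npz');a=proj(t,[w(-.058,.121,.032)])[0];print((a-[250,170])*5)
bot.hand_in();print(bot.read_state()['time_s'])
E
```

```text
[123.91965617 446.14490617]
the job is handed in; nothing more can be done
the job is handed in; nothing more can be done
```

I pressed the front-left corner first and it was the one that gave. I then pressed its shim tab flat and handed the job in at about 8 s of the 51 s.

- **Corner:** The front-left dot sank about 4 mm at 5–7 N. It then bottomed hard at 15 N, and the plate sprang back when I let go. I stopped there, so I did not press the other three corners.
- **Shim:** I pressed the front-left tab down to its stop. The fingertips ended at about 33 mm height with 18 N, where a flat tab should be.
- **Last pictures:** After I withdrew the arm, the tab was still flat, within about 1 mm of where a flat tab should appear in the top view. The other three tabs were still up. The plate, the ring and the objective were where they had been. The last pictures I looked at cover only the stand, so I did not recheck the eyepiece, jar, dish or screwdriver. The arm's path stayed well away from them or passed high above.
- **Not checked:** I did not press the corner again to confirm it is now firm, and the tell-tale pins are hidden under the plate.

No check failed. Force readings wandered by about 1 N, and there was up to about 4 N of sideways force while pressing, but the plate did not shift.

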